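Put the check-up set back into its matching trays

ROBOT

A 6-joint arm with a two-finger parallel gripper is mounted at the origin on a cart in front of the work surface, level with it; the furniture and walls round the work are solid. World frame = base frame: x ahead of the robot, y to its left, z up, the work surface at z = 0. Lengths are in m, angles in rad, forces in N, time in s.
With the tool pointing down it reaches from about 0.425 to 0.95 m from the base axis. Payload 14.7 kg.
Tool frame: the origin (TCP) lies between the finger pads; the fingertips stand nose_length ahead of it and the grasp point (between the pads) lies 2 mm behind it (nose_length is the distance from the TCP to the fingertips, in m); z points along the fingers, y is the line along which they close (so a half turn about z gives the same grasp; the last joint's range is limited). The gripper opens to 85 mm and grips with 20 to 120 N. Pads are 22 mm wide; open, the fingers measure 114 mm over their backs; the gripper's body (76 mm by 85 mm) begins 54 mm behind the grasp point. The pads swing forward as they close: fully open they stand 13 mm farther back than shut.
Start: joints at [-1.321, 0.48, 1.596, -0, 1.065, -0.047], TCP at [0.19, -0.622, 0.223] pointing down, gripper open.
Joint ranges: [-2.75, 2.75], [-0.82, 2.05], [0.23, 2.67], [-1.56, 4.7], [0.09, 2.69], [-2.92, 2.92]. Speed limits (rad/s): [1.89, 1.89, 2.39, 3.01, 3.01, 3.01].

INTERFACE

Orientations are given as a unit quaternion [w, x, y, z].
In Python, from cell import * gives the robot as it stands. Calls block until the motion is done:
- move_to(position, orientation): joint-space move of the TCP to a pose.
- movel(position, frame=None, feed=0.15, max_force=None): straight line of the TCP; frame=None keeps the orientation; feed is the mean speed in m/s. With max_force (N) it stops when the force on the tool has changed by that much, and returns True; else False.
- move_j(angles): joint-space move.
- command_gripper(opening, grasp_force=None): finger opening in m; grasp_force is the grip in N (None keeps the last); returns when the fingers have stopped.
- dwell(seconds).
- inverse_kinematics(position, orientation): joint angles nearest the present ones, or None.
- get_image(name): name is "scene" or "top"; returns (picture, depth): 400x640x3 uint8, blue, green, red; 400x640 float32, m along the optical axis (not along the pixel's ray), 0 where there is no reading.
- camera_info(name): a dict with "fx", "fy", "cx", "cy" (pixels), "view" (4x4, takes a point from world to camera coordinates). Camera axes: x right, y up, looking along -z (the intrinsics and any distortion apply to the point x, -y, -z); pixel columns grow to the right and rows downward; lengths in m; the calibration is good to about 2 mm. A picture is of the moment at which its call begins. camera_info takes no time and is no camera call.
A pose or a line that the arm cannot do raises IKError and nothing moves.
- close_job(): hands the job in; it is judged then, once.
Readings, each from a call of its own:
- read_time(): time.
- read_joint_positions(): joint angles.
- read_joint_vel(): joint speeds.
- read_tau(): joint torques, N m.
- read_ee_pos(): TCP position.
- read_ee_rot(): TCP orientation.
- read_force(): force on the tool from outside, world axes, zero at the start.
- read_moment(): the same for the moment, N m.
- read_grip_width(): finger opening in m.
- read_finger_force(): force on a finger pad.
Only numpy, scipy, OpenCV 4.12 (cv2) and the standard library are available. Lean on these libraries where they do the work, as an engineer would, in place of code of your own. Each camera call takes 0.05 s, during which the arm holds its last target. There are 200 camera calls.

TASK

Put the four things of the check-up set away in the four grey holders on the desk, each in the one whose recess has its shape and size: the finger oximeter in the rectangular tray, the thermometer in the long narrow tray, the tape roll in the wide round tray and the vial in the small round cup. Each must end lying flat on the recess floor inside the rim, same side up as it is now (the vial standing upright), and let go.

Things in the scene. Friction and masses are not known exactly. Their poses are not given: they have to be found in the camera images.
- oximeter: white and grey finger-clip oximeter with a small dark screen on top, a rounded block 32 (x) x 58 (y) x 30 (z) mm, lying loose on the desk at any yaw; jaw fixed shut. Origin: centre of its underside; y is the long axis, z up. Grasp across x (32 mm).
- thermometer: slim white digital thermometer, 13 (x) x 133 (y) x 10 (z) mm, lying loose on the desk. Origin: centre of its underside; y is the long axis, z up. Grasp across x (12 to 13 mm) near the middle.
- tape_roll: white roll of medical tape lying flat, 52 mm in diameter and 13 mm high, loose on the desk; the hole in its middle cannot be entered. Origin: centre of its underside, z up. Grasp across the outer diameter.
- vial: standing injection vial of brown glass with a flip cap, 29 mm in diameter and 49 mm high, glass body up to 42 mm, loose on the desk. Origin: centre of its underside, z up. Grasp round the glass.
- oximeter_tray: rectangular grey tray with a dark floor, outside 62 (x) x 88 (y) mm, recess 46 (x) x 72 (y) mm, recess floor 5 mm above the desk, rim all round with its top 10 mm above the desk. Fixed to the desk; origin at the centre of its underside, z up. The oximeter's long axis goes along y, either way round.
- thermometer_tray: long narrow grey tray with a dark floor, outside 43 (x) x 163 (y) mm, recess 29 (x) x 149 (y) mm, recess floor 5 mm above the desk, walls with top 11 mm above the desk; the side walls exist only within 46 mm of each end, the middle 70 mm is open to both sides for the fingers. Fixed to the desk; origin at the centre of its underside, z up. The thermometer's long axis goes along y, either way round.
- tape_tray: wide round grey tray with a dark floor, outside diameter 84 mm, recess diameter 66 mm, recess floor 5 mm above the desk; its rounded rim, top 10 mm above the desk, is two arcs round +x and -x, leaving 40 mm wide finger openings at +y and -y. Fixed to the desk; origin at the centre of its underside, z up.
- vial_cup: small round grey cup with a dark floor, outside diameter 58 mm, well diameter 44 mm, well floor 5 mm above the desk, rim top 13 mm above the desk. Fixed to the desk; origin at the centre of its underside, z up.
Things that resemble listed ones, but are neither listed nor needed, are in the scene too. Several things have the shape of the tape_roll; the one meant has the colours described above.

How it is judged:
At the end, for the whole second after the job is handed in: Each thing lies on its own holder's floor (its underside 2 to 7.5 mm over the holder's), at most 11 mm (oximeter), 12 (thermometer) or 10 (tape, vial) off centre, top up within 0.15 rad, long axes aligned within 0.3 rad (oximeter) or 0.2 (thermometer), at rest, untouched (horizontal distance between oximeter and oximeter_tray below 0.011 m and z of oximeter in the frame of oximeter_tray between 0.002 and 0.0075 m and angle between each of oximeter, thermometer, tape_roll, vial's own z axis and vertical below 0.15 rad and linear speed of each of oximeter, thermometer, tape_roll, vial below 0.02 m/s and contact force between the fingers and oximeter below 0.1 N and angle between the y axis of oximeter and the y axis of oximeter_tray, either way round below 0.3 rad and horizontal distance between thermometer and thermometer_tray below 0.012 m and z of thermometer in the frame of thermometer_tray between 0.002 and 0.0075 m and contact force between the fingers and thermometer below 0.1 N and angle between the y axis of thermometer and the y axis of thermometer_tray, either way round below 0.2 rad and horizontal distance between tape_roll and tape_tray below 0.01 m and z of tape_roll in the frame of tape_tray between 0.002 and 0.0075 m and contact force between the fingers and tape_roll below 0.1 N and horizontal distance between vial and vial_cup below 0.01 m and z of vial in the frame of vial_cup between 0.002 and 0.0075 m and contact force between the fingers and vial below 0.1 N).
It also fails if it takes over 104 s, if anything falls off the work surface, if the arm or the gripper's body presses on something with over 40 N, if the wrist force passes 120 N, or if a joint passes its speed limit or range.

## Working session

There is one attempt and no reset: what is moved stays moved. The work goes in short steps, each a Python script; the robot and the scene stay as the last script left them, time stands still between calls to the robot, and variables do not carry over. Pictures are saved under pics/ and viewed, at most 14 in all, crops included, and the job is handed in when it is done.

```bash
ls; mkdir -p pics; python3 - <<'E'
from cell import *
import cv2,numpy as np
for n in("scene","top"):
    p,d=get_image(n);cv2.imwrite(f"pics/{n}0.png",p);np.save(f"{n}0.npy",d)
    c=camera_info(n);print(n,{k:(np.round(v,4).tolist() if k=="view" else v) for k,v in c.items()})
    print((d>0).mean(),np.median(d))
try: print(nose_length)
except Exception as e: print(e)
print(read_time(),read_ee_rot(),read_ee_pos())
E
```

```text
pics
scene {'fx': 447.9243742053502, 'fy': 447.9243742053502, 'cx': 322.3609862764946, 'cy': 198.18898813217243, 'view': [[-0.5996, -0.7999, 0.0232, 0.3212], [0.4813, -0.3373, 0.8091, -0.2215], [-0.6394, 0.4963, 0.5873, -1.1599], [0.0, 0.0, 0.0, 1.0]]}
0.99594140625 1.4809887
top {'fx': 417.45104554475284, 'fy': 417.45104554475284, 'cx': 322.3494939636611, 'cy': 196.0260054256895, 'view': [[-0.0029, -1.0, -0.0062, 0.086], [0.9906, -0.0037, 0.1369, -0.4864], [-0.137, -0.0057, 0.9906, -1.3783], [0.0, 0.0, 0.0, 1.0]]}
0.99600390625 1.4426231
0.017
0.1 [-5.58315350e-04  9.89009145e-01  1.47853294e-01 -5.35806046e-05] [ 0.19003249 -0.62120169  0.22222518]
```

View pics/top0.png

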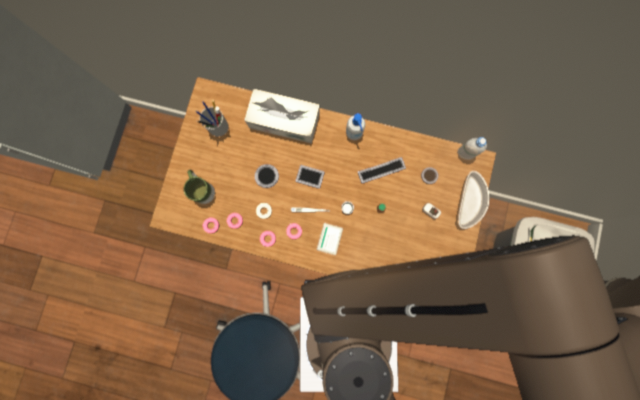

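View pics/scene0.png

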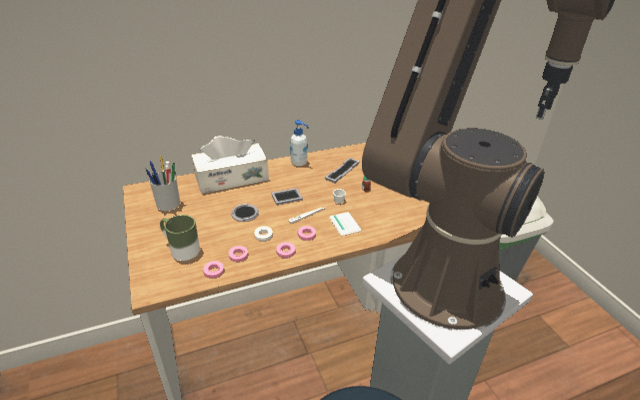

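Top view: the round dark trays are at (266,176), wide, and (429,175), small. The rectangular tray is at (310,177) and the narrow tray at (381,170). For the objects, the white ring is at (264,211), with pink rings at (210,226), (234,220), (267,239) and (294,231). The thermometer is at (308,210), a small white thing is at (348,208), the vial candidate is at (381,208), and the oximeter candidate is at (432,211). I'll crop closer.

```bash
python3 - <<'E'
import cv2
t=cv2.imread("pics/top0.png");s=cv2.imread("pics/scene0.png")
cv2.imwrite("pics/topc.png",cv2.resize(t[155:255,248:448],None,fx=4,fy=4,interpolation=cv2.INTER_CUBIC))
cv2.imwrite("pics/scc.png",cv2.resize(s[150:260,220:420],None,fx=4,fy=4,interpolation=cv2.INTER_CUBIC))
E
```

```text
(no output)
```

View pics/topc.png

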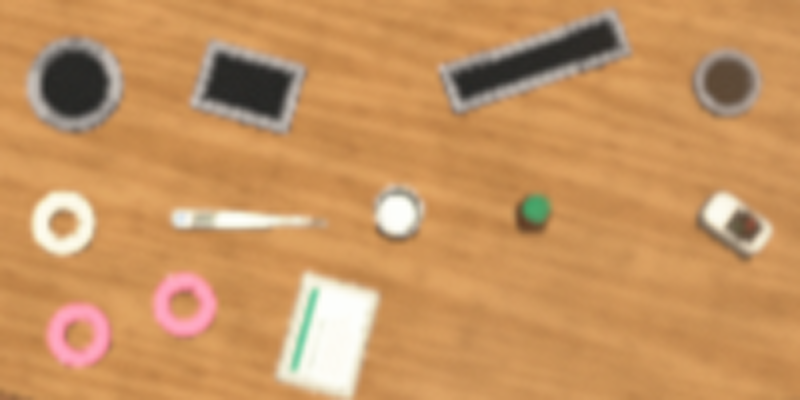

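View pics/scc.png

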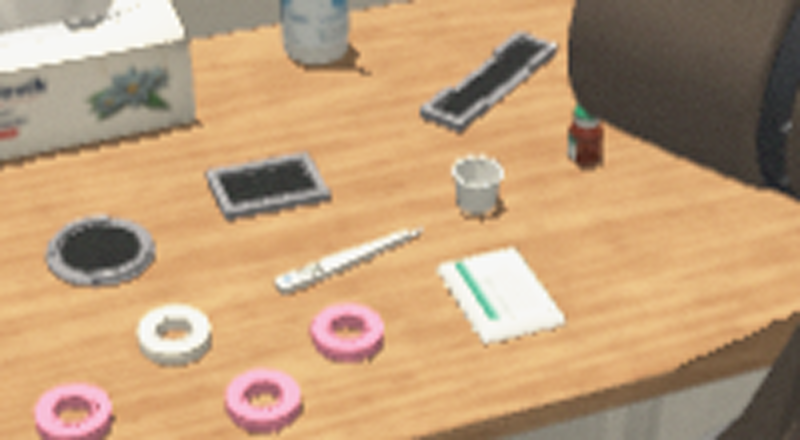

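Tape candidates: the white ring at top (264,211), chosen by colour, and the pink rings at (210,226), (234,220), (267,239) and (294,231). Vial: the brown one with a green cap at (381,208); the white paper cup at (348,208) is a distractor. Oximeter: (432,211). The white box at (330,239) is a distractor. Next I'll measure with depth from both views.

```bash
cat > h.py <<'E'
from cell import *
import cv2,numpy as np
def cloud(n,k=3):
    f=[get_image(n) for _ in range(k)]
    p=np.mean([a[0] for a in f],0); d=np.median([a[1] for a in f],0)
    return p,d,unp(n,d)
def unp(n,d):
    c=camera_info(n); v,u=np.mgrid[:400,:640]
    X=np.stack([(u-c["cx"])/c["fx"]*d,-(v-c["cy"])/c["fy"]*d,-d],-1)
    V=np.array(c["view"]); return (X-V[:3,3])@V[:3,:3]
def proj(n,P):
    c=camera_info(n); V=np.array(c["view"]); q=V[:3,:3]@np.array(P)+V[:3,3]
    return c["cx"]+c["fx"]*q[0]/-q[2], c["cy"]-c["fy"]*q[1]/-q[2]
T={"tapeT":(266,176),"oxT":(310,177),"thT":(381,170),"cup":(429,175),"tape":(264,211),"therm":(308,210),"vial":(381,208),"ox":(432,211)}
E
python3 - <<'E'
from h import *
R={"tapeT":.05,"oxT":.065,"thT":.095,"cup":.042,"tape":.04,"therm":.08,"vial":.03,"ox":.045}
pt,dt,ct=cloud("top",5); ps,ds,cs=cloud("scene",5)
np.savez("c.npz",pt=pt,ct=ct,ps=ps,cs=cs)
for k,(u,v) in T.items():
    c=ct[v,u,:2]
    for n,C in(("top",ct),("scene",cs)):
        r=np.hypot(C[...,0]-c[0],C[...,1]-c[1]); m=(r<R[k])
        z=C[m][:,2]; plane=np.median(C[(r>R[k])&(r<R[k]+.02)&(abs(C[...,2])<.03)],0)[2] if m.any() else 0
        z=z-plane; Q=C[m][z>.004]
        if len(Q)<6: print(k,n,len(Q));continue
        (cx,cy),(w,h),a=cv2.minAreaRect((Q[:,:2]*1000).astype(np.float32))
        print(k,n,len(Q),"plane %.1f"%(plane*1000),"z pct",np.round(np.percentile(z*1000,[10,50,90,98]),1),"rect c %.1f %.1f size %.1f %.1f ang %.1f"%(cx,cy,w,h,a),"mean",np.round(Q.mean(0)*1000,1), "proj-scene",np.round(proj("scene",[cx/1000,cy/1000,0]),0))
u,v=T["tapeT"];np.set_printoptions(linewidth=200)
print(np.round(ct[v-15:v+16,u-15:u+16,2]*1000).astype(int))
E
```

```text
tapeT top 359 plane -0.0 z pct [-0.7  4.4  8.2 10.4] rect c 561.1 280.1 size 81.1 80.6 ang 27.1 mean [561.6 279.6   6.4] proj-scene [245. 213.]
tapeT scene 325 plane -2.1 z pct [-7.418e+02 -3.000e-01  6.700e+00  9.800e+00] rect c 558.4 280.6 size 77.8 80.0 ang 2.2 mean [560.  280.3   4.2] proj-scene [245. 214.]
oxT top 398 plane -0.0 z pct [-1.5  2.   9.3 11.7] rect c 567.0 125.8 size 88.2 80.1 ang 73.8 mean [558.6 128.4   7.6] proj-scene [286. 195.]
oxT scene 325 plane -2.3 z pct [-741.9   -1.1    7.7   10.7] rect c 557.0 128.9 size 87.7 65.0 ang 73.8 mean [557.4 129.5   5. ] proj-scene [287. 197.]
thT top 495 plane -0.1 z pct [-1.7  0.8  6.7 11.4] rect c 566.5 -117.0 size 159.8 157.3 ang 79.6 mean [ 579.6 -119.7    7.2] proj-scene [344. 172.]
thT scene 292 plane -2.6 z pct [-742.4   -2.2    5.    10.3] rect c 578.4 -120.1 size 42.9 163.6 ang 18.6 mean [ 577.7 -116.9    4.4] proj-scene [342. 171.]
cup top 202 plane -0.1 z pct [-1.3  3.  12.8 15. ] rect c 559.3 -282.8 size 62.5 60.5 ang 57.0 mean [ 559.9 -286.     9. ] proj-scene [380. 160.]
cup scene 0
tape top 147 plane 0.1 z pct [
[... 3305 characters left out ...]
  4  5  4  5  4 11 10  9  7  4 -3  2 -2  2  2  0]
 [ 2 -3  2  0 -4 -1 -1 -1  3  9 10 13  7  7  4  5  7 10  9 10 10  9  4  2  2  2 -1  0  1 -1 -2]
 [ 0 -2  2  0  0  3  0  1  0  5  3  8 10 11  9 12  7  7  8  8  9  4  2 -1  0  2  1  0  0  0 -3]
 [-3  1  0  1  3  5  0 -1 -3  0  1  4  6  5  7 11  6  3  6  5  3  1 -1  0 -2  3 -2  3  1  0 -2]
 [ 1  1  1  0  3  0 -1 -1  4 -2  3  1  2  0 -1  4  0  1  0  0  1  1  1  1 -2  1  2  0  2  0  2]
 [ 2  1  0  2  2  0  0  1  0 -1 -2 -2  1  2 -1 -2  1  0  0 -1  0 -1  1 -1 -1  3 -2 -1  1  1  1]
 [-1  0 -4  0  2 -2 -1  0  0  0 -2  1  0  0  0 -1  2 -1  2  1  0 -1 -2  3 -2 -4 -2  1  2  2 -1]
 [ 1  4  2 -2  1  0  0  0  1  1  3 -1  1  4 -1  0 -1 -1  1  0  2 -1 -2  0 -2  0  0 -3  0  0 -1]]
  return _methods._mean(a, axis=axis, dtype=dtype,
  ret = um.true_divide(
```

```bash
cat > fit.py <<'E'
from h import *
from scipy.optimize import minimize
Z=np.load("c.npz")
s=lambda d:1/(1+np.exp(np.clip(d/.0010,-50,50)))   # inside -> 1
def box(x,y,w,h): return s(np.maximum(abs(x)-w/2,abs(y)-h/2))
def disc(x,y,d): return s(np.hypot(x,y)-d/2)
M={
"oxT":(lambda x,y:.01*box(x,y,.062,.088)-.005*box(x,y,.046,.072),.065),
"thT":(lambda x,y:.011*box(x,y,.043,.163)-.006*box(x,y,.029,.149)-.006*box(x,y,.043,.07)*(1-box(x,y,.029,.149)),.10),
"tapeT":(lambda x,y:.010*disc(x,y,.084)-.005*disc(x,y,.066)-.005*box(x,y,.04,.2)*(disc(x,y,.084)-disc(x,y,.066)),.055),
"cup":(lambda x,y:.013*disc(x,y,.058)-.008*disc(x,y,.044),.04),
"tape":(lambda x,y:.013*disc(x,y,.052)-.013*disc(x,y,.024),.04),
"ox":(lambda x,y:.030*box(x,y,.032,.058),.05),
"vial":(lambda x,y:.049*disc(x,y,.029),.03),
"therm":(lambda x,y:.009*box(x,y,.012,.133),.085)}
out={}
for k,(f,R) in M.items():
  for n,C0 in(("top",Z["ct"]),("scene",Z["cs"])):
    u,v=T[k]; c=Z["ct"][v,u,:2]; C=C0[(np.hypot(*(C0[...,:2]-c).transpose(2,0,1))<R)&(abs(C0[...,2])<.06)].copy()
    if len(C)<80: continue
    C[:,2]-=0 if n=="top" else -.0022
    def cost(p):
        ca,sa=np.cos(p[2]),np.sin(p[2]); dx,dy=C[:,0]-p[0],C[:,1]-p[1]
        r=f(ca*dx+sa*dy,-sa*dx+ca*dy)-C[:,2]; return 1e3*np.mean(np.sqrt(r**2+1e-6))
    best=min((minimize(cost,[*c,a],method="Nelder-Mead",options=dict(initial_simplex=[[*c,a],[c[0]+.006,c[1],a],[c[0],c[1]+.006,a],[c[0],c[1],a+.15]],xatol=1e-5,fatol=1e-5)) for a in np.arange(0,np.pi,np.pi/10)),key=lambda r:r.fun)
    yaw=(best.x[2]+np.pi/2)%np.pi   # direction of the model y axis
    print(k,n,np.round(best.x[:2]*1000,1),"y-axis deg %.1f"%np.degrees(yaw),"cost %.2f"%best.fun)
E
python3 fit.py; python3 - <<'E'
from h import *
Z=np.load("c.npz")
for u,v in((290.5,209.7),(329.3,210.5)):
    c=camera_info("top");V=np.array(c["view"])
    ray=V[:3,:3].T@np.array([(u-c["cx"])/c["fx"],-(v-c["cy"])/c["fy"],-1]);o=-V[:3,:3].T@V[:3,3]
    print(o+ray*(.006-o[2])/ray[2])
for n,C in(("top",Z["ct"]),("scene",Z["cs"])):
    m=(abs(C[...,0]-.422)<.025)&(abs(C[...,1]-.13)<.085)&(C[...,2]>(.005 if n=="top" else .003))&(C[...,2]<.02)
    Q=C[m];i=np.argsort(Q[:,1]);print(n,len(Q),np.polyfit(Q[:,1],Q[:,0],1),Q[i[0]],Q[i[-1]],np.median(Q[:,2]))
E
```

```text
oxT top [558.8 128.4] y-axis deg 73.2 cost 1.91
oxT scene [558.9 127.5] y-axis deg 73.9 cost 1.84
thT top [ 580.4 -121.3] y-axis deg 108.6 cost 1.82
thT scene [ 581.1 -121.9] y-axis deg 108.4 cost 1.69
tapeT top [562.2 279.9] y-axis deg 106.7 cost 1.88
tapeT scene [563.5 278.4] y-axis deg 105.3 cost 1.64
cup top [ 560.4 -286.7] y-axis deg 170.4 cost 2.09
tape top [439.8 286.5] y-axis deg 153.6 cost 2.22
tape scene [440.7 285.4] y-axis deg 94.8 cost 2.31
ox top [ 436.7 -287.5] y-axis deg 53.7 cost 2.50
vial top [ 447.4 -115.9] y-axis deg 106.4 cost 3.04
vial scene [ 448.1 -115.9] y-axis deg 106.9 cost 6.19
therm top [442.9 127.6] y-axis deg 89.0 cost 2.36
therm scene [443.7 127. ] y-axis deg 91.0 cost 2.20
[0.44345935 0.19415865 0.006     ]
[0.44022952 0.06087975 0.006     ]
top 100 [0.01141019 0.43899105] [0.43840261 0.0619288  0.00704451] [0.44579005 0.19239645 0.00675494] 0.008873599894077409
scene 100 [0.02183504 0.43708914] [0.43941704 0.0737155  0.00511926] [0.43970918 0.19322251 0.00834761] 0.006417949067093649
```

```bash
cat >> h.py <<'E'
def quat(deg):
    a=np.radians(deg)/2+np.pi/4; return [0,float(np.cos(a)),float(np.sin(a)),0]
def best(p,degs):
    j0=read_joint_positions(); c=[]
    for d in degs:
        j=inverse_kinematics(p,quat(d))
        if j is not None and abs(j[5])<2.8: c.append((np.abs(np.array(j)-j0).max(),d))
    return min(c)[1]
def above(p,deg,h):
    P=[p[0],p[1],h]; d=best(P,[deg,deg+180,deg-180]); move_to(P,quat(d)); return d
def pick(p,deg,z,opening,force,h=.14):
    command_gripper(opening); above(p,deg,h)
    hit=movel([p[0],p[1],z],feed=.1,max_force=8)
    print("down hit",hit,"z",np.round(read_ee_pos(),4))
    if hit: e=read_ee_pos(); movel([e[0],e[1],e[2]+.002],feed=.03)
    command_gripper(0,force); e=read_ee_pos()
    print("grip w",read_grip_width(),"f",read_finger_force())
    movel([p[0],p[1],h],feed=.12)
    print("lifted w",read_grip_width(),"f",read_finger_force(),"t",read_time()); return e[2]
def place(p,deg,z,opening,h=.14):
    above(p,deg,h)
    movel([p[0],p[1],z+.02],feed=.12); hit=movel([p[0],p[1],z],feed=.03,max_force=6)
    print("place hit",hit,"z",np.round(read_ee_pos(),4),"F",np.round(read_force(),1))
    command_gripper(opening); movel([p[0],p[1],h],feed=.12)
    print("t",read_time())
E
python3 - <<'E'
from h import *
z=pick((.4367,-.2875),-36.3,.026,.060,25)
place((.5588,.128),-16.5,z+.0055,.046)
E
```

```text
down hit False z [ 0.437  -0.2877  0.0265]
grip w -0.00030775153886481235 f 0.0
lifted w 0.00033130164836782323 f 0.0 t 5.525
place hit False z [0.5589 0.128  0.0315] F [-0.   0.3  0.6]
t 10.3667
```

The grasp missed, so I'll look again.

```bash
python3 - <<'E'
from h import *
p,d,c=cloud("top",3); np.save("ct2.npy",c)
cv2.imwrite("pics/t2.png",cv2.resize(p[160:235,390:470].astype(np.uint8),None,fx=7,fy=7,interpolation=cv2.INTER_CUBIC))
np.set_printoptions(linewidth=200)
print(np.round(c[198:226,418:448,2]*1000).astype(int))
print(read_ee_pos())
E
```

```text
[[-4  1  2  0 -1  2 -4  0  2  2  3 -2  1 -2  0  2  1  1  3  0  1 -2  0 -1  2  1 -1  0  1  3]
 [-1  1 -2 -1  1  0 -1  0 -4 -3  2 -2  0  3 -3  3 -2  1  1  1  3 -2 -1 -2 -1 -1  2  0  1 -3]
 [ 0  2  2  5  1  2 -5 -1 -2  0 -1 -1 -2 -2  2  2 -3 -3  0  2  1 -3 -2  3 -2  1  2  0  3 -3]
 [ 0  2 -1 -1  2  2  2  0  2  1  1 -1 -3  1 -2  2  3  1  1  0 -4 -5 -2  1 -2  1 -2  1  1 -4]
 [-1  1  0 -3 -2  3  2  2 -2  0 -1 -2  1  1 -4  1  0 -2  1 -3  2 -3 -2 -3 -1 -4 -4 -1  0 -4]
 [-3  4 -3 -1 -2  0 -2  2  4  2  0  1  0 -2  0  3  1 -1  2  2  1 -5  0  2  2  1  1 -5  1  2]
 [ 1  1  0 -1  2  1 -1  1 23 28 32 30 33  1 -1  1 -2 -2  0  1 -3  1 -1 -1 -2  1 -1  0  1  5]
 [ 2  0 -3  2  3 -3  1 12 27 27 29 28 31 30  0 -1 -3  0  0 -1  1  3  0 -2 -3  4  1  0  1  4]
 [-1 -3 -2 -1  5  2  9 26 29 30 27 30 29 29 27 29 -2  1  1  0  2 -1 -2  1 -1 -3  0  0 -1  1]
 [-1  3  1  2 -1  4 24 32 30 29 28 28 28 31 29 26 29  0 -2  2 -1 -2 -1  1 -2  0  2 -3  1 -4]
 [-1  0 -4 -1  0 15 28 30 30 30 26 32 31 29 30 31 28 28 26  1 -3  0 -3 -1  1  0 -1  3  3  0]
 [ 2 -3  5  0  6 12 27 29 29 29 29 27 28 28 31 29 28 30 29 27  1  2 -3 -2  1 
[... 839 characters left out ...]
  0 -1 -1  1]
 [ 1  0  0  1  0 -3  1  2  2 -1  0 -1 -2 -1 -1 -1  6 -1  2 -2  3 -6 -2 -1 -1 -2  5 -1  3 -1]
 [-2 -1 -2  1  0  3 -2  2  1  2 -1  1  2  2  3 -2 -2  2  0  0  0  0 -2 -4  0  1  1  1  0  0]
 [ 4  2  5 -1  0  2 -1  3 -1  0 -4  3 -1  0 -5  0 -1  1  1 -1  0  2 -2 -3  4 -2  0 -2 -2 -3]
 [ 0  1  1 -1 -2  1  3  2 -2  3 -2  1  1 -3  0 -1  1  2 -1  0 -1 -1  1 -4  3 -1 -2  0  2  1]
 [ 4  1  1  1  5 -3 -1 -2 -2 -5  0  4  1  1 -1  2  2  3 -1  0 -2 -2 -2 -3  3 -1 -2  3 -3 -1]
 [ 1  2 -2  0  1 -1 -1 -1 -4 -1  3  3 -2 -4 -1  1  1  1  2  1 -4  0  0  2 -1  0 -3 -1 -2  1]
 [-4  0 -2 -1  0  2  2 -1 -1 -2 -1 -2  2 -2  0  0  2 -1  0 -4  2  0  1 -3 -2  0 -1  1  0 -1]]
[0.55835063 0.12790876 0.13919881]
```

View pics/t2.png

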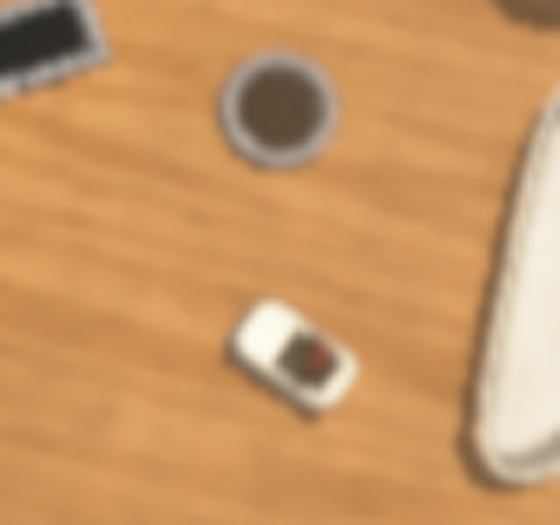

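The oximeter still looks upright at (432,211), apparently untouched. I'll repeat the descent and look before closing.

```bash
python3 - <<'E'
from h import *
Z=np.load("c.npz")["ct"]
for C in(Z,np.load("ct2.npy")):
    Q=C[195:228,415:450].reshape(-1,3);Q=Q[Q[:,2]>.024];print(len(Q),Q.mean(0),cv2.minAreaRect((Q[:,:2]*1000).astype(np.float32)))
command_gripper(.055); p=(.4367,-.2875)
d=above(p,-36.3,.14); movel([*p,.026],feed=.1,max_force=8)
print(d,read_ee_pos(),read_ee_rot(),read_grip_width(),read_time(),proj("scene",[*p,.02]),proj("top",[*p,.02]))
a,_=get_image("scene");b,_=get_image("top")
f=lambda i,q,r=45:cv2.resize(i[max(0,int(q[1])-r):int(q[1])+r,int(q[0])-r:int(q[0])+r],(400,400),interpolation=cv2.INTER_CUBIC)
cv2.imwrite("pics/g1.png",np.hstack([f(a,proj("scene",[*p,.02])),f(b,proj("top",[*p,.02]))]))
E
```

```text
152 [ 0.43576645 -0.28485694  0.02876606] ((436.37127685546875, -285.4327697753906), (57.036251068115234, 31.296241760253906), 55.016597747802734)
149 [ 0.43591676 -0.28491416  0.02899166] ((435.8800964355469, -285.55767822265625), (56.07545852661133, 31.259740829467773), 56.97208023071289)
-36.3 [ 0.43703266 -0.28774269  0.0265032 ] [3.90746853e-04 8.92194898e-01 4.51650386e-01 1.99680199e-04] 0.05477729629186906 13.6583 (np.float64(405.0369100764385), np.float64(169.12099091994483)) (np.float64(432.01119210915124), np.float64(210.7529015856936))
```

View pics/g1.png

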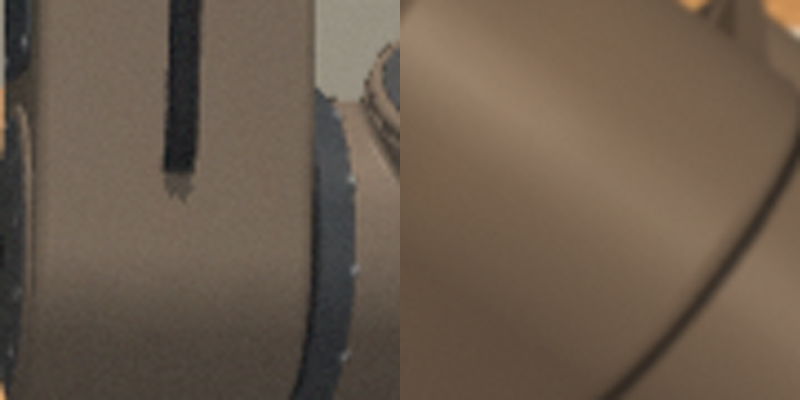

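```bash
python3 - <<'E'
from h import *
for w in(.04,.034,.030,.025):
    command_gripper(w,40); print(w,read_grip_width(),read_finger_force(),np.round(read_force(),2),read_time())
    if read_grip_width()>w+.002: break
E
```

```text
0.04 0.04025017020949663 0.0 [-0.76 -0.67 -0.31] 14.0583
0.034 0.034234315363892216 0.0 [ 0.04 -0.26  0.36] 14.2917
0.03 0.02995060293900523 0.0 [-0.71 -0.16 -0.71] 14.5083
0.025 0.02469253654005882 0.0 [-0.77 -0.64 -0.26] 14.7333
```

```bash
python3 - <<'E'
from h import *
p=(.4367,-.2875)
hit=movel([*p,.012],feed=.03,max_force=5)
print(hit,read_ee_pos(),read_grip_width(),np.round(read_force(),2),read_finger_force())
movel([*p,.14]); command_gripper(0.03); 
print(read_time())
move_to([.43,-.12,.2],quat(-36)) if inverse_kinematics([.43,-.12,.2],quat(-36)) is not None else print("no")
a,_=get_image("scene");cv2.imwrite("pics/s3.png",a)
p,d,c=cloud("top",1);Q=c[195:228,415:450].reshape(-1,3);Q=Q[Q[:,2]>.024];print(len(Q),Q.mean(0) if len(Q) else 0)
print(read_ee_pos(),proj("scene",read_ee_pos()))
E
```

```text
True [ 0.43736733 -0.28800732  0.01973648] 0.024586373873274676 [-0.87  0.07 11.69] 5.494202077607042
16.2333
936 [ 0.37989157 -0.13630632  0.6221416 ]
[ 0.43019366 -0.12075995  0.19966425] (np.float64(375.84021381440004), np.float64(137.10466586955877))
```

View pics/s3.png

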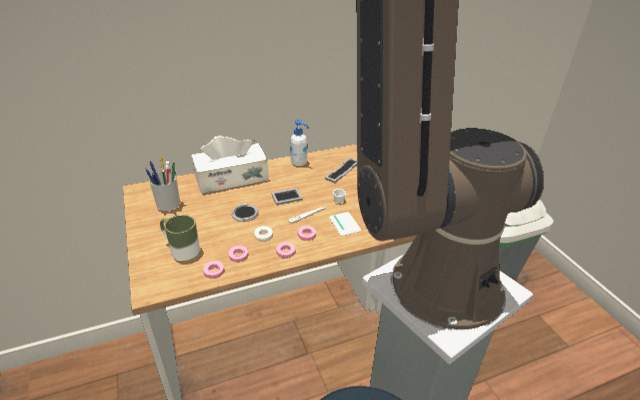

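Contact came at TCP z≈0.020, on top of the oximeter, so the tip offset isn't what was stated. I'll probe the empty desk where the scene camera can see it.

```bash
python3 - <<'E'
from h import *
p=(.49,.215); command_gripper(.03); above(p,-74,.10)
hit=movel([*p,-.02],feed=.05,max_force=5)
print(hit,read_ee_pos(),np.round(read_force(),2),read_time())
a,_=get_image("scene");q=proj("scene",[*p,0]);print(q,proj("scene",read_ee_pos()))
u,v=int(q[0]),int(q[1]);print(u,v)
cv2.imwrite("pics/s4.png",cv2.resize(a[v-90:v+40,u-75:u+75],None,fx=4.5,fy=4.5,interpolation=cv2.INTER_CUBIC))
e=read_ee_pos(); movel([e[0],e[1],e[2]+.03]); command_gripper(.06); hit=movel([*p,-.02],feed=.05,max_force=5); print(hit,read_ee_pos(),read_time()); movel([*p,.14])
E
```

```text
True [ 0.48994984  0.21497418 -0.00894291] [-0.21  0.08  8.16] 20.5417
(np.float64(274.96269849230447), np.float64(217.24968943203837)) (np.float64(275.0946076493083), np.float64(219.55613547313715))
274 217
True [ 0.48970268  0.21489211 -0.01362042] 22.0083
```

View pics/s4.png

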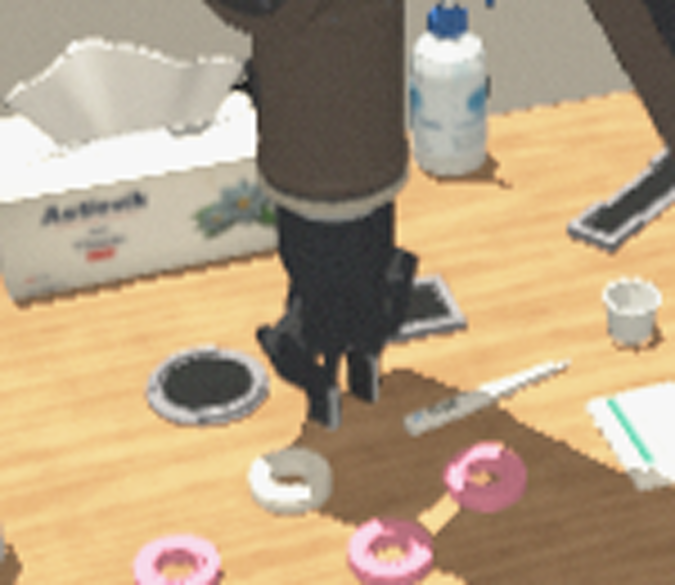

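The fingertips are laterally right, at crop (325,415) and (365,395), but they touch the desk at TCP z=-0.009 (30 mm opening) and -0.0136 (60 mm). The real tip offset is therefore about 26 mm shorter than stated. I'll correct the heights and do the tape.

```bash
python3 - <<'E'
from h import *
z=pick((.440,.286),106,-.0105,.066,30)
if read_grip_width()>.03: place((.5625,.2793),106,z+.0058,.066)
E
```

```text
down hit False z [ 0.4403  0.2862 -0.01  ]
grip w 0.05008170723482761 f 29.310951997158554
lifted w 0.04959915217658115 f 31.1405611007649 t 27.2
place hit True z [ 0.5621  0.2791 -0.0047] F [-0.9 -0.5  7.1]
t 31.3083
```

```bash
python3 - <<'E'
from h import *
z=pick((.4425,.1275),-1,-.0055,.040,20)
if read_grip_width()>.006: place((.5806,-.1215),18.5,z+.006,.035)
E
```

```text
down hit False z [ 0.4428  0.1276 -0.0051]
grip w 0.01021306174798453 f 20.108277720428305
lifted w 0.010881186967693357 f 19.417272208083887 t 36.3833
place hit False z [ 0.5806 -0.1215  0.0008] F [ 0.3 -0.4  1.3]
t 41.1083
```

```bash
python3 - <<'E'
from h import *
z=pick((.4475,-.1155),-16.5,.005,.055,30)
if read_grip_width()>.015: place((.5604,-.2867),-16.5,z+.006,.043)
z=pick((.4363,-.286),-35.5,.000,.052,30)
if read_grip_width()>.015: place((.5588,.128),-16.4,z+.006,.046)
p,d,c=cloud("top",3);np.save("ct3.npy",c)
cv2.imwrite("pics/t5.png",cv2.resize(p[155:225,248:448].astype(np.uint8),None,fx=4,fy=4,interpolation=cv2.INTER_CUBIC))
E
```

```text
down hit False z [ 0.4478 -0.1156  0.0054]
grip w 0.02755307147293246 f 28.914954714418855
lifted w 0.027144244853502905 f 29.486766540503595 t 45.175
place hit False z [ 0.5605 -0.2867  0.0115] F [-0.4 -0.5 -0.7]
t 49.4083
down hit False z [ 0.4366 -0.2862  0.0005]
grip w 0.030539182416069368 f 29.16020676620974
lifted w 0.03040115685987198 f 29.68242469483812 t 53.4083
place hit False z [0.5588 0.128  0.0066] F [ 0.3 -0.5 -1.5]
t 58.4667
```

View pics/t5.png

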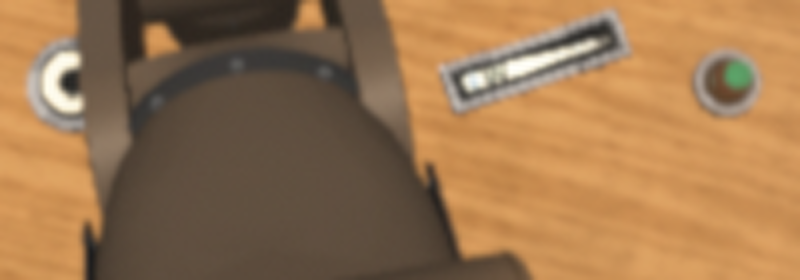

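The thermometer and vial are in their holders, but the arm hides the rest. I'll move clear and measure everything.

```bash
python3 - <<'E'
from h import *
move_to([.19,-.622,.223],quat(-73))
p,d,c=cloud("top",5);ps,ds,cs=cloud("scene",5)
a=cv2.resize(p[155:225,248:448].astype(np.uint8),None,fx=4,fy=4,interpolation=cv2.INTER_CUBIC)
b=cv2.resize(ps[150:225,220:420].astype(np.uint8),None,fx=4,fy=4,interpolation=cv2.INTER_CUBIC)
cv2.imwrite("pics/t6.png",np.vstack([a,b]))
for k,t,zl,zh,R in(("tape",(.5625,.2793),.014,.022,.035),("ox",(.5588,.128),.028,.04,.05),("therm",(.5806,-.1215),.0115,.02,.066),("vial",(.5604,-.2867),.045,.06,.03)):
  for n,C,o in(("top",c,0),("scene",cs,-.0022)):
    z=C[...,2]-o;m=(np.hypot(C[...,0]-t[0],C[...,1]-t[1])<R)&(z>zl)&(z<zh)
    Q=C[m]
    if len(Q)<5: print(k,n,len(Q));continue
    r=cv2.minAreaRect((Q[:,:2]*1000).astype(np.float32))
    print(k,n,len(Q),np.round(Q.mean(0)*1000,1),"med z %.1f"%(1000*np.median(z[m])),np.round(r[0],1),np.round(r[1],1),round(r[2],1))
print(read_time())
E
```

```text
tape top 135 [561.1 279.2  17.5] med z 17.5 [560.3 278.7] [49.9 49.9] 8.6
tape scene 124 [560.  280.1  15. ] med z 17.4 [561. 280.] [49.6 51.3] 82.0
ox top 149 [556.1 129.5  33.7] med z 33.5 [556.5 129.3] [57.4 31.2] 73.8
ox scene 115 [553.  131.9  30.9] med z 33.5 [555.3 130.5] [57.  30.3] 73.3
therm top 121 [ 574.8 -112.5   13.8] med z 13.6 [ 579.5 -121.3] [ 40.8 130.5] 17.8
therm scene 58 [ 572.7 -107.4   11.2] med z 13.2 [ 577.7 -118. ] [ 36.2 121.2] 17.8
vial top 41 [ 557.2 -284.1   53.4] med z 53.6 [ 556.8 -283.4] [20.4 21.3] 88.2
vial scene 0
62.0667
```

View pics/t6.png

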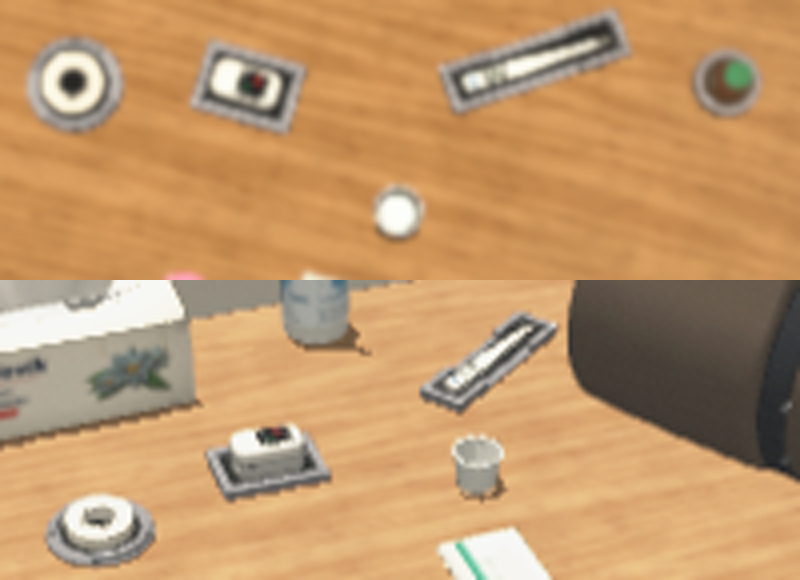

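The tape is centred at crop (73,83), the oximeter at (248,83), the thermometer at (540,60), and the vial's cap at (738,76). All lie at the right heights and at most about 5 mm off centre.

```bash
python3 -c "
from cell import *
print(close_job())"
```

```text
the job is handed in; nothing more can be done
None
```

I put all four things in their matching holders, flat and let go, and handed the job in after about 62 s; the last camera check put each within about 5 mm of centre at the right height, but no verdict came back.

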